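Fan the plywood slips for glue and press the hold-down bar

ROBOT

A 7-joint arm with a two-finger parallel gripper is mounted at the origin on the work surface; the furniture and walls round the work are solid. World frame = base frame: x ahead of the robot, y to its left, z up, the work surface at z = 0. Lengths are in mm, angles in rad, forces in N, time in s.
With the tool pointing down it reaches from about 350 to 900 mm from the base axis. Payload 19.9 kg.
Tool frame: the origin (TCP) lies midway between the tips of the shut fingers; the grasp point (between the pads) lies 19 mm behind it; z points along the fingers, y is the direction in which the jaws open and shut (so a half turn about z gives the same grasp; the last joint's range is limited). The gripper opens to 94 mm and grips with 3 to 60 N. Pads are 16 mm wide; open, the fingers measure 119 mm over their backs; the gripper's body (75 mm by 177 mm) begins 78 mm behind the grasp point.
Start: joints at [1.244, 0.417, -0.01, 1.614, 0.005, 1.111, -0.053], TCP at [175.597, -599.804, 205.425] pointing down, gripper open.
Joint ranges: [-2.81, 2.81], [-0.39, 2.02], [-1.27, 1.25], [0.06, 2.57], [-1.19, 4.33], [0.19, 2], [-2.82, 2.82]. Speed limits (rad/s): [1.89, 1.89, 2.39, 2.39, 3.01, 3.01, 3.01].

INTERFACE

Orientations are given as a unit quaternion [x, y, z, w].
In Python, from bench import read_state, optics, robot gives the robot as it stands. The module is installed in compiled form; this text tells all that it offers.
- The arm moves only by the tool step_arm, never from a script. Its argument "motion" is a list that holds one entry, the list of rows, each a list of 7 numbers: the shift along the tool's x, y, z scaled (see below), then the turn, a rotation vector about the tool's x, y, z scaled (see below), then the opening, from 0 (shut) to 1 (fully open). In form: [[[dx, dy, dz, ax, ay, az, grip], ...]]. A call has 1 to 12 rows; each row is the pose to reach, as a shift and turn from the pose commanded when the call began, along the tool's axes at that moment; what a row does not reach only later rows make up. The controller multiplies each number of a shift by 200 mm and each number of a turn by 45 degrees. A row lasts 1/12 s, in which the tool goes at most 41.7 mm and 7.16 degrees, less where a joint would pass 70% of its speed; a pose out of reach is approached as far as the arm can. A call with a number of a shift or a turn outside -1 to 1 is refused whole. A call with a gripper value outside its range is refused whole. The fingers move at their own pace and stop on an object; "squeeze" is the grip in N (left out, the last holds). Time passes only in rows, so rows that repeat a pose let the fingers close. It gives the time, the measured TCP pose, the force and the opening at its end, in the units of the state.
- read_state(): the state, without advancing time (a new reading comes with each control period).
- optics.grab_frame(name): name is "side" or "top"; returns a dict with "pixels" (420x560x3 uint8, blue, green, red), "mtx" (3x3 intrinsics, pixels), "camera_from_world" (4x4, takes a point from world to camera coordinates). Camera axes: x right, y down, z forward; pixel columns grow to the right and rows downward; lengths in mm; the calibration is good to about 2 mm. A picture is of the moment at which its call begins. There is no depth.
- robot.sign_off(): hands the job in, once; it reports no verdict.
The state is a dict: "clock": time; "qpos": joint angles; "qd": joint speeds; "tau": joint torques, N m; "position": TCP position; "orientation": TCP orientation; "contact_force": force on the tool from outside, world axes, zero at the start; "moment": the same for the moment, N m; "gripper_width": opening from 0.0 (shut) to 1.0 (fully open).
Only numpy, scipy, OpenCV 4.12 (cv2) and the standard library are available. Lean on these libraries where they do the work, as an engineer would, in place of code of your own. Each camera call takes 0.05 s, during which the arm holds its last target. There are 200 camera calls.

TASK

Fan out the plywood slips for gluing: the first already lies at the left end of the tray, so leave it there and lay the two loose slips, in either order, in line with it towards the right, each like a roof shingle with one end covering about the last third of the slip before it and its other end down on the tray. Then switch on the hold-down: press the long bar under the guard near its middle, so that both its ends go down evenly, fully home, hold it there for about a second, and let it come back. Leave the brush, tape roll and glue bottle where they are.

Things in the scene. Friction and masses are not known exactly. Their poses are not given: they have to be found in the camera images.
- fixture: Glue-up fixture, fixed; grey tray in front, grey console behind. Origin on the table under the middle of the row of slips; x away from the robot, y left along the tray, z up. It spans y +-115 mm, x -80 to +190 mm. Tray floor 12 mm above the origin, free x -74 to +115, y +-110 mm, rims 17 mm high at front and ends. Console from x = 115 mm, 147 mm high.
- guard (a point): Middle of the lower front edge of the guard lip, a plate over the bar at 142 mm height, front edge at fixture x = 119 mm: it covers the bar (x 124 to 159 mm) from straight above. Open in front, between side cheeks 210 mm apart. A bezel (front x = 116 mm, top 56 mm high) closes the front below the bar.
- slip_1: Flat rectangular plywood slip, 50 mm (x) by 80 mm (y) by 9 mm (z) thick, 30 g, equal to the other two. Origin: centre of its underside; z up, y along the 80 mm length. This one already lies flat on the tray floor near the left (+y) end, its length along the tray.
- slip_2: Flat rectangular plywood slip, 50 mm (x) by 80 mm (y) by 9 mm (z) thick, 30 g, equal to the other two. Origin: centre of its underside; z up, y along the 80 mm length. Starts flat on the table to the right of the fixture, in one of two places, the nearer or the farther from it.
- slip_3: Flat rectangular plywood slip, 50 mm (x) by 80 mm (y) by 9 mm (z) thick, 30 g, equal to the other two. Origin: centre of its underside; z up, y along the 80 mm length. Starts flat on the table to the right of the fixture, in the other of the two places.
- bar_centre (a point): Middle of the face of the bar switch, an aluminium bar 200 mm long (along fixture y), 40 mm deep, at 71 mm height, fixture x = 140 mm. The point's z axis is the face's outward normal, leaning 35 degrees from vertical towards the robot; y runs along the bar, x up the slope to the hinge 24 mm away. Pressing pushes against z.
- bar_left (a point): Point on the pressing face 95 mm to the left (+y) of its middle.
- bar_right (a point): Point on the pressing face 95 mm to the right (-y) of its middle.
- bar (a joint): Turn of the bar about the hinge along its upper long edge, rad: 0 released, 0.21 fully home at the stop (the middle of the face has then gone in 5 mm). A spring returns it: about 2 N at the middle starts it, about 6.5 N brings it home; more only pushes on the stop.
- bar_rack (a joint): Racking of the bar, rad: 0 when both ends are level, positive when the right end (-y) is further in; 0.02 means that one end is 4 mm ahead of the other. Stiff spring, 16 N m/rad: 10 N applied 25 mm off the middle racks it 0.016.
- brush: Paint brush with red handle, 38 x 200 x 12 mm, lying to the left of the fixture; leave alone. Origin: centre of its underside.
- tape: Roll of masking tape, 104 mm across, 25 mm high, lying on the far right; leave alone. Origin: centre of its underside.
- glue_bottle: White glue bottle, 58 mm across, 176 mm high, standing on the far left; leave alone. Origin: centre of its underside.
Not all that is in view belongs to the job. What is shaped like the slip_2 but red is not meant.

How it is judged (in metres and radians):
On the way, in this order (a step that is already met when the one before it is completed fails the run):
1. one loose slip lies shingled on the first slip's right end and has been let go (((y of slip_2 in the frame of slip_1 between -0.07 and -0.042 m and x of slip_2 in the frame of fixture between -0.02 and 0.02 m and angle between the x axis of slip_2 and the x axis of fixture, either way round below 0.2 rad and angle between slip_2's own z axis and vertical between 0.07 and 0.3 rad and z of slip_2 in the frame of fixture between 0.014 and 0.024 m and contact force between the fingers and slip_2 below 0.1 N and linear speed of slip_2 below 0.02 m/s) or (y of slip_3 in the frame of slip_1 between -0.07 and -0.042 m and x of slip_3 in the frame of fixture between -0.02 and 0.02 m and angle between the x axis of slip_3 and the x axis of fixture, either way round below 0.2 rad and angle between slip_3's own z axis and vertical between 0.07 and 0.3 rad and z of slip_3 in the frame of fixture between 0.014 and 0.024 m and contact force between the fingers and slip_3 below 0.1 N and linear speed of slip_3 below 0.02 m/s))), for 0.2 s.
2. the other loose slip lies shingled on the second one's right end: the fan of three is complete ((((y of slip_2 in the frame of slip_1 between -0.07 and -0.042 m and x of slip_2 in the frame of fixture between -0.02 and 0.02 m and angle between the x axis of slip_2 and the x axis of fixture, either way round below 0.2 rad and angle between slip_2's own z axis and vertical between 0.07 and 0.3 rad and z of slip_2 in the frame of fixture between 0.014 and 0.024 m and contact force between the fingers and slip_2 below 0.1 N and linear speed of slip_2 below 0.02 m/s) and (y of slip_3 in the frame of slip_1 between -0.14 and -0.084 m and x of slip_3 in the frame of fixture between -0.02 and 0.02 m and angle between the x axis of slip_3 and the x axis of fixture, either way round below 0.2 rad and angle between slip_3's own z axis and vertical between 0.07 and 0.3 rad and z of slip_3 in the frame of fixture between 0.014 and 0.024 m and contact force between the fingers and slip_3 below 0.1 N and linear speed of slip_3 below 0.02 m/s) and distance between slip_2 and slip_3 between 0.042 and 0.07 m and distance of slip_1 from where it was at the start of the episode below 0.015 m) or ((y of slip_3 in the frame of slip_1 between -0.07 and -0.042 m and x of slip_3 in the frame of fixture between -0.02 and 0.02 m and angle between the x axis of slip_3 and the x axis of fixture, either way round below 0.2 rad and angle between slip_3's own z axis and vertical between 0.07 and 0.3 rad and z of slip_3 in the frame of fixture between 0.014 and 0.024 m and contact force between the fingers and slip_3 below 0.1 N and linear speed of slip_3 below 0.02 m/s) and (y of slip_2 in the frame of slip_1 between -0.14 and -0.084 m and x of slip_2 in the frame of fixture between -0.02 and 0.02 m and angle between the x axis of slip_2 and the x axis of fixture, either way round below 0.2 rad and angle between slip_2's own z axis and vertical between 0.07 and 0.3 rad and z of slip_2 in the frame of fixture between 0.014 and 0.024 m and contact force between the fingers and slip_2 below 0.1 N and linear speed of slip_2 below 0.02 m/s) and distance between slip_3 and slip_2 between 0.042 and 0.07 m and distance of slip_1 from where it was at the start of the episode below 0.015 m))), for 0.2 s.
3. with the fan complete, the bar is pressed fully home (at least 0.17 rad) with its two ends within 4 mm of each other, for half a second (value of joint bar above 0.17 rad and value of joint bar_rack between -0.02 and 0.02 rad and (((y of slip_2 in the frame of slip_1 between -0.07 and -0.042 m and x of slip_2 in the frame of fixture between -0.02 and 0.02 m and angle between the x axis of slip_2 and the x axis of fixture, either way round below 0.2 rad and angle between slip_2's own z axis and vertical between 0.07 and 0.3 rad and z of slip_2 in the frame of fixture between 0.014 and 0.024 m and contact force between the fingers and slip_2 below 0.1 N and linear speed of slip_2 below 0.02 m/s) and (y of slip_3 in the frame of slip_1 between -0.14 and -0.084 m and x of slip_3 in the frame of fixture between -0.02 and 0.02 m and angle between the x axis of slip_3 and the x axis of fixture, either way round below 0.2 rad and angle between slip_3's own z axis and vertical between 0.07 and 0.3 rad and z of slip_3 in the frame of fixture between 0.014 and 0.024 m and contact force between the fingers and slip_3 below 0.1 N and linear speed of slip_3 below 0.02 m/s) and distance between slip_2 and slip_3 between 0.042 and 0.07 m and distance of slip_1 from where it was at the start of the episode below 0.015 m) or ((y of slip_3 in the frame of slip_1 between -0.07 and -0.042 m and x of slip_3 in the frame of fixture between -0.02 and 0.02 m and angle between the x axis of slip_3 and the x axis of fixture, either way round below 0.2 rad and angle between slip_3's own z axis and vertical between 0.07 and 0.3 rad and z of slip_3 in the frame of fixture between 0.014 and 0.024 m and contact force between the fingers and slip_3 below 0.1 N and linear speed of slip_3 below 0.02 m/s) and (y of slip_2 in the frame of slip_1 between -0.14 and -0.084 m and x of slip_2 in the frame of fixture between -0.02 and 0.02 m and angle between the x axis of slip_2 and the x axis of fixture, either way round below 0.2 rad and angle between slip_2's own z axis and vertical between 0.07 and 0.3 rad and z of slip_2 in the frame of fixture between 0.014 and 0.024 m and contact force between the fingers and slip_2 below 0.1 N and linear speed of slip_2 below 0.02 m/s) and distance between slip_3 and slip_2 between 0.042 and 0.07 m and distance of slip_1 from where it was at the start of the episode below 0.015 m))), for 0.5 s.
At the end, for the whole second after the job is handed in: At rest: slip_1 moved under 15 mm; to its right the two loose slips, each 42 to 70 mm (centres) from the one before, leaning 0.07 to 0.30 rad from that slip down to the tray, within 20 mm of the fixture's y axis and 0.2 rad of its direction; bar back out (under 0.05 rad) ((((y of slip_2 in the frame of slip_1 between -0.07 and -0.042 m and x of slip_2 in the frame of fixture between -0.02 and 0.02 m and angle between the x axis of slip_2 and the x axis of fixture, either way round below 0.2 rad and angle between slip_2's own z axis and vertical between 0.07 and 0.3 rad and z of slip_2 in the frame of fixture between 0.014 and 0.024 m and contact force between the fingers and slip_2 below 0.1 N and linear speed of slip_2 below 0.02 m/s) and (y of slip_3 in the frame of slip_1 between -0.14 and -0.084 m and x of slip_3 in the frame of fixture between -0.02 and 0.02 m and angle between the x axis of slip_3 and the x axis of fixture, either way round below 0.2 rad and angle between slip_3's own z axis and vertical between 0.07 and 0.3 rad and z of slip_3 in the frame of fixture between 0.014 and 0.024 m and contact force between the fingers and slip_3 below 0.1 N and linear speed of slip_3 below 0.02 m/s) and distance between slip_2 and slip_3 between 0.042 and 0.07 m and distance of slip_1 from where it was at the start of the episode below 0.015 m) or ((y of slip_3 in the frame of slip_1 between -0.07 and -0.042 m and x of slip_3 in the frame of fixture between -0.02 and 0.02 m and angle between the x axis of slip_3 and the x axis of fixture, either way round below 0.2 rad and angle between slip_3's own z axis and vertical between 0.07 and 0.3 rad and z of slip_3 in the frame of fixture between 0.014 and 0.024 m and contact force between the fingers and slip_3 below 0.1 N and linear speed of slip_3 below 0.02 m/s) and (y of slip_2 in the frame of slip_1 between -0.14 and -0.084 m and x of slip_2 in the frame of fixture between -0.02 and 0.02 m and angle between the x axis of slip_2 and the x axis of fixture, either way round below 0.2 rad and angle between slip_2's own z axis and vertical between 0.07 and 0.3 rad and z of slip_2 in the frame of fixture between 0.014 and 0.024 m and contact force between the fingers and slip_2 below 0.1 N and linear speed of slip_2 below 0.02 m/s) and distance between slip_3 and slip_2 between 0.042 and 0.07 m and distance of slip_1 from where it was at the start of the episode below 0.015 m)) and value of joint bar below 0.05 rad); the robot touches nothing.
It fails at once if the bar is racked: one end more than 7 mm ahead of the other (value of joint bar_rack above 0.037 rad or value of joint bar_rack below -0.037 rad).
It fails at once if the paint brush is shifted by more than 3 cm (distance of brush from where it was at the start of the episode above 0.03 m).
It fails at once if the roll of masking tape is shifted by more than 3 cm (distance of tape from where it was at the start of the episode above 0.03 m).
It fails at once if the glue bottle is shifted by more than 3 cm (distance of glue_bottle from where it was at the start of the episode above 0.03 m).
It also fails if it takes over 72 s, if anything falls off the work surface, if the arm or the gripper's body presses on something with over 40 N, if the wrist force passes 120 N, or if a joint passes its speed limit or range.

## Working session

There is one attempt and no reset: what is moved stays moved. The work goes in short steps, Python scripts to look and compute and a tool call to move; the robot and the scene stay as the last step left them, time stands still between calls to the robot, and variables do not carry over. Pictures are saved under pics/ and viewed, about 8 in all and at most 12, crops included, and the job is handed in when it is done.

Besides the shell and the picture viewer there is one more tool, called as name(argument=value, ...), one argument or row to a line, values as JSON. step_arm: Moves the arm, as the interface text tells. Its arguments: {"type":"object","properties":{"motion":{"type":"array","items":{"type":"array","items":{"type":"array","items":{"type":"number"}}}},"squeeze":{"type":"number"}},"required":["motion"]}

```bash
mkdir -p pics
cat > h.py <<'E'
import numpy as np, cv2
from bench import read_state, optics, robot
from scipy.spatial.transform import Rotation as R
def ray(f,u,v,z):
    K=f["mtx"];T=np.array(f["camera_from_world"]);Rm=T[:3,:3];t=T[:3,3]
    c=-Rm.T@t; d=Rm.T@np.linalg.inv(K)@np.array([u,v,1.]); return c+d*(z-c[2])/d[2]
def proj(f,p):
    T=np.array(f["camera_from_world"]); q=T[:3,:3]@np.array(p,float)+T[:3,3]; q=np.array(f["mtx"])@q; return q[:2]/q[2]
E
python3 - <<'E'
from h import *
for n in("top","side"):
    f=optics.grab_frame(n); cv2.imwrite(f"pics/{n}0.png",f["pixels"]); np.save(f"{n}0.npy",f,allow_pickle=True)
    T=f["camera_from_world"]; print(n,-T[:3,:3].T@T[:3,3]); print(T[:3,:3].round(2), np.array(f["mtx"])[0])
s=read_state(); print(s)
E
```

```text
top [ 429.38496305   12.44835516 1310.64651849]
[[-0.02 -1.    0.02]
 [-1.    0.02 -0.06]
 [ 0.06 -0.02 -1.  ]] [402.34621404   0.         284.40097207]
side [-300.87450692  227.8877566  1610.94562463]
[[-0.29 -0.96 -0.01]
 [-0.84  0.26 -0.48]
 [ 0.46 -0.13 -0.88]] [502.45944614   0.         278.26474316]
{'clock': 0.1, 'qpos': array([ 1.24450758,  0.41788256, -0.01036106,  1.61406765,  0.00469007,
        1.11073286, -0.05302626]), 'qd': array([ 0.00011795, -0.00261735, -0.00184715,  0.00047772, -0.00087525,
        0.00104611, -0.00040711]), 'tau': array([ 1.58141378e-03, -8.52572107e+01,  6.40702005e-01, -4.26683986e+01,
       -4.87444899e-02,  1.64153497e-02,  5.74754699e-05]), 'position': array([ 175.53116686, -599.50415588,  204.92685823]), 'orientation': array([ 9.89876756e-01,  1.41928587e-01, -1.01292508e-04, -5.23347774e-04]), 'contact_force': array([-0.40621741,  1.05524656,  0.41566445]), 'moment': array([ 0.04875366, -0.00705629, -0.00948727]), 'gripper_width': 0.996955956628292}
```

View pics/top0.png

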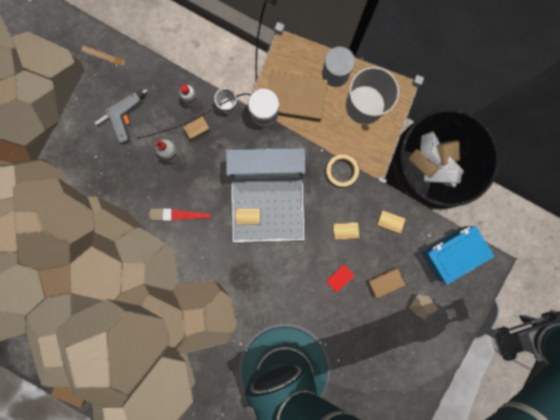

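View pics/side0.png

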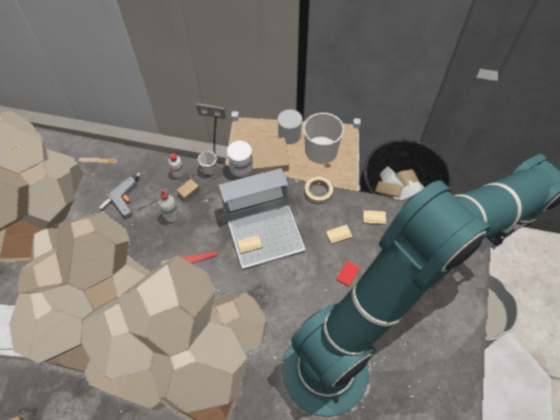

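The top view shows the tray at about (232–304, 180–241), with slip_1 at (248,216). The loose slips are at (346,231) and (391,222), the red decoy at (340,278), the tape at (342,170) and the brush at (180,214). The side view agrees: tray at about (268,237), loose slips at (339,234) and (375,217).

```bash
cat >> h.py <<'E'
def slips(f,zs,lo=(18,70,120),hi=(32,255,255)):
    m=cv2.inRange(cv2.cvtColor(f["pixels"],cv2.COLOR_BGR2HSV),lo,hi); out=[]
    for c in cv2.findContours(m,cv2.RETR_EXTERNAL,cv2.CHAIN_APPROX_NONE)[0]:
        a=cv2.contourArea(c)
        if 120<a<800:
            M=cv2.moments(c); uv=(M['m10']/M['m00'],M['m01']/M['m00'])
            P=np.array([ray(f,*p,zs)[:2] for p in c[:,0,:]],np.float32); r=cv2.minAreaRect(P)
            b=cv2.boxPoints(r); e=max(b[1]-b[0],b[2]-b[1],key=np.linalg.norm); yaw=np.degrees(np.arctan2(-e[0],e[1])); yaw=(yaw+90)%180-90
            out.append((np.round(uv,1),a,ray(f,*uv,zs).round(1),np.round(r[1],0),round(float(yaw),1)))
    return out
E
python3 - <<'E'
from h import *
for n in("top","side"):
    f=np.load(f"{n}0.npy",allow_pickle=True).item()
    print(n)
    for z in (9,21):
        for s in slips(f,z): print(z,*s)
    hsv=cv2.cvtColor(f["pixels"],cv2.COLOR_BGR2HSV)
    if n=="top": print(hsv[216,244:252].tolist(), hsv[225,270:280].tolist(), hsv[250,270:275].tolist(),hsv[160,260:265].tolist())
f=np.load("top0.npy",allow_pickle=True).item()
c=cv2.resize(f["pixels"][140:250,215:405],None,fx=4.2,fy=4.2,interpolation=cv2.INTER_CUBIC); cv2.imwrite("pics/c1.png",c)
g=np.load("side0.npy",allow_pickle=True).item()
c2=cv2.resize(g["pixels"][160:275,205:320],None,fx=4,fy=4,interpolation=cv2.INTER_CUBIC); cv2.imwrite("pics/c2.png",c2)
E
```

```text
top
9 [346.  230.4] 365.5 [ 439.2 -209.9    9. ] [53. 84.] 2.5
9 [391.  221.4] 382.5 [ 465.4 -357.2    9. ] [84. 53.] -21.1
9 [247.5 216.2] 318.5 [491.3 108.1   9. ] [74. 49.] -0.9
9 [342.3 170.1] 797.0 [ 636.3 -203.3    9. ] [104. 105.] 43.7
21 [346.  230.4] 365.5 [ 439.1 -207.8   21. ] [52. 83.] 2.5
21 [391.  221.4] 382.5 [ 465.1 -353.8   21. ] [83. 53.] -21.1
21 [247.5 216.2] 318.5 [490.7 107.3  21. ] [74. 48.] -0.9
21 [342.3 170.1] 797.0 [ 634.4 -201.3   21. ] [103. 104.] 43.7
[[22, 97, 225], [22, 96, 225], [22, 96, 225], [22, 96, 225], [22, 96, 225], [22, 95, 225], [22, 95, 225], [22, 96, 225]] [[103, 11, 165], [99, 11, 166], [103, 11, 166], [103, 11, 165], [100, 9, 163], [103, 11, 161], [100, 9, 163], [100, 9, 166], [99, 11, 167], [103, 11, 168]] [[17, 17, 106], [15, 19, 108], [15, 18, 111], [15, 18, 114], [15, 18, 114]] [[106, 25, 172], [108, 25, 172], [106, 25, 171], [108, 25, 172], [109, 25, 173]]
side
```

View pics/c1.png

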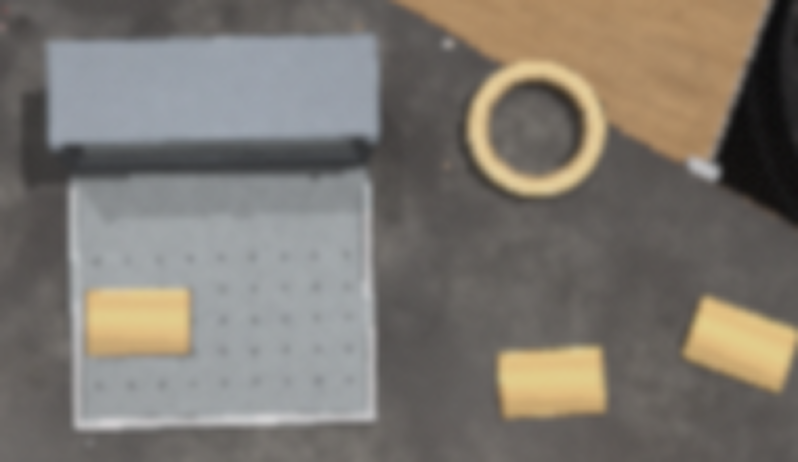

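View pics/c2.png

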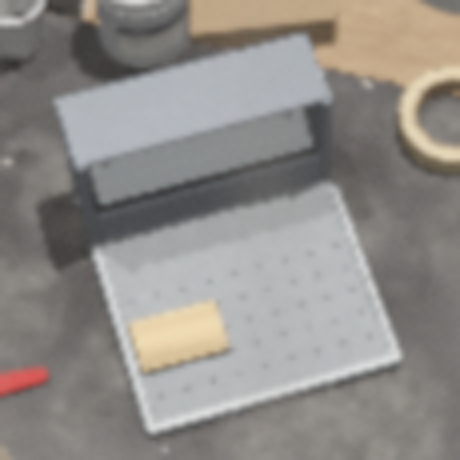

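The crops show the tray's front corners: top view (233.1,241.9) and (304.3,239.5), side view (242,268) and (305,249.5). Slip_1 is near the tray's left end, about 5° or less off square, and the bar is visible under the guard in the side view.

Run:
```python
from h import *
f=np.load("top0.npy",allow_pickle=True).item(); g=np.load("side0.npy",allow_pickle=True).item()
A={}
for n,F,cs in(("top",f,[(232.7,241.5),(303.9,239.1)]),("side",g,[(241.6,267.6),(304.6,249.1)])):
    P=[ray(F,*c,17)[:2] for c in cs]; d=P[0]-P[1]; L=np.linalg.norm(d); yv=d/L; xv=np.array([yv[1],-yv[0]])
    o=(P[0]+P[1])/2+80*xv
    print(n,np.round(P,1).tolist(),"len",L.round(1),"yaw",np.degrees(np.arctan2(-yv[0],yv[1])).round(2),"origin",o.round(1))
for z in(9,21):
    for s in slips(g,z,lo=(15,55,150)): print(z,*s)
# inner floor/rim and console top corners top view
for c in [(48/4.2+214.6,40/4.2+139.6),(378/4.2+214.6,36/4.2+139.6),(50/4.2+214.6,148/4.2+139.6),(377/4.2+214.6,137/4.2+139.6)]: print("console",ray(f,*c,147).round(1))
```

```text
top [[410.7, 156.0], [413.8, -72.2]] len 228.2 yaw 0.79 origin [492.2  43. ]
side [[410.2, 158.1], [412.4, -72.0]] len 230.1 yaw 0.55 origin [491.3  43.8]
9 [100.7 293. ] 592.0 [466.  638.7   9. ] [ 89. 104.] 14.4
9 [249.3 244. ] 236.5 [494.  107.6   9. ] [77. 49.] -0.2
9 [338.4 233.7] 262.5 [ 438.  -208.9    9. ] [52. 83.] 2.7
9 [373.9 216.5] 252.5 [ 465.5 -357.3    9. ] [80. 55.] -21.9
9 [391.8 188.3] 139.5 [ 559.1 -468.     9. ] [81. 42.] -34.4
9 [187.1 187.5] 179.5 [794.9 269.    9. ] [47. 72.] 28.4
9 [406.8 176.5] 144.5 [ 591.3 -543.9    9. ] [59. 63.] 9.1
21 [100.7 293. ] 592.0 [460.2 635.6  21. ] [ 88. 103.] 14.4
21 [249.3 244. ] 236.5 [488.  108.5  21. ] [76. 49.] -0.2
21 [338.4 233.7] 262.5 [ 432.5 -205.6   21. ] [52. 82.] 2.7
21 [373.9 216.5] 252.5 [ 459.8 -352.9   21. ] [80. 54.] -21.9
21 [391.8 188.3] 139.5 [ 552.6 -462.8   21. ] [80. 41.] -34.4
21 [187.1 187.5] 179.5 [786.7 268.7  21. ] [47. 72.] 28.4
21 [406.8 176.5] 144.5 [ 584.6 -538.1   21. ] [58. 63.] 9.1
console [681.7 157.8 147. ]
console [680.8 -71.7 147. ]
console [606.1 157.3 147. ]
console [609.9 -69.4 147. ]
```

```bash
cat >> h.py <<'E'
FO=np.array([491.7,43.4,0]); FY=0.7
def tool(yaw,tilt=0):
    a=np.radians(yaw); B=np.array([[-np.sin(a),np.cos(a),0],[np.cos(a),np.sin(a),0],[0,0,-1]]).T
    return R.from_matrix(B)*R.from_euler('y',tilt,degrees=True)
def fix(x,y,z): return FO+R.from_euler('z',FY,degrees=True).apply([x,y,z])
def go(p,yaw,tilt=0):
    s=read_state(); Q=R.from_quat(s["orientation"]); d=Q.inv().apply(np.array(p)-s["position"])/200
    t=np.degrees((Q.inv()*tool(yaw,tilt)).as_rotvec())/45
    print("t",round(s["clock"],2),"pos",s["position"].round(1),"F",s["contact_force"].round(1),"g",round(s["gripper_width"],3),"| shift",d.round(3),"turn",t.round(3))
E
python3 -c "
from h import *
go([465,-356,200],-21.5)"
```

```text
t 0.1 pos [ 175.5 -599.5  204.9] F [-0.4  1.1  0.4] g 0.997 | shift [ 1.731 -0.762  0.025] turn [-1.00e-03 -1.00e-03 -1.16e+00]
```

step_arm(
  motion=[
    [[0.9,-0.4,0,0,0,-0.6,1],[0.9,-0.4,0,0,0,-0.6,1],[0.9,-0.4,0,0,0,-0.6,1],[0.9,-0.4,0,0,0,-0.6,1],[0.9,-0.4,0,0,0,-0.6,1],[0.9,-0.4,0,0,0,-0.6,1]],
  ],
)

```text
clock: 0.6
position: [331.3, -467.7, 205.4]
orientation: [0.928, 0.373, 0.001, -0.0]
contact_force: [0.9, 0.1, 0.3]
gripper_width: 0.998
```

```bash
python3 -c "
from h import *
go([465,-356,60],-21.5)"
```

```text
t 0.6 pos [ 331.3 -467.7  205.4] F [0.9 0.1 0.3] g 0.998 | shift [0.867 0.06  0.729] turn [ 0.001 -0.003 -0.549]
```

step_arm(
  motion=[
    [[0.87,0.06,0.3,0,0,-0.55,1],[0.87,0.06,0.5,0,0,-0.55,1],[0.87,0.06,0.7,0,0,-0.55,1],[0.87,0.06,0.73,0,0,-0.55,1],[0.87,0.06,0.73,0,0,-0.55,1],[0.87,0.06,0.73,0,0,-0.55,1],[0.87,0.06,0.73,0,0,-0.55,1]],
  ],
)

```text
clock: 1.18
position: [461.6, -357.3, 55.4]
orientation: [0.827, 0.562, -0.0, -0.003]
contact_force: [-0.6, 1.5, -0.1]
gripper_width: 0.998
```

```bash
python3 -c "
from h import *
go([465,-356,3],-21.5)
f=optics.grab_frame('top');g=optics.grab_frame('side')
a=f['pixels'][190:250,350:430];b=g['pixels'][180:250,335:415]
cv2.imwrite('pics/c3.png',np.hstack([cv2.resize(a,(400,300)),cv2.resize(b,(400,300))]))"
```

```text
t 1.18 pos [ 461.6 -357.3   55.4] F [-0.6  1.5 -0.1] g 0.998 | shift [0.012 0.015 0.262] turn [-0.006 -0.004 -0.004]
```

View pics/c3.png

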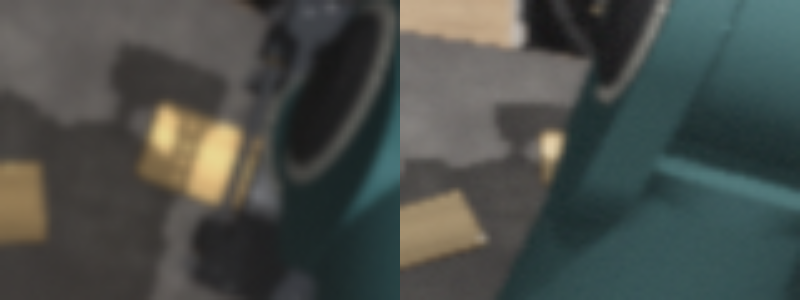

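The crop shows the slip at about (190,150) under the open jaws, with the fingers straddling it. The gripper is only partly visible.

step_arm(
  motion=[
    [[0.01,0.015,0.1,0,0,0,1],[0.01,0.015,0.2,0,0,0,1],[0.01,0.015,0.24,0,0,0,1],[0.01,0.015,0.24,0,0,0,1],[0.01,0.015,0.24,0,0,0,1]],
  ],
)

```text
clock: 1.7
position: [463.9, -362.0, 12.4]
orientation: [0.829, 0.559, -0.0, 0.0]
contact_force: [1.2, 0.7, 0.3]
gripper_width: 1.0
```

```bash
python3 -c "
from h import *
go([465,-356,3],-21.5)"
```

```text
t 1.7 pos [ 463.9 -362.    12.4] F [1.2 0.7 0.3] g 1.0 | shift [ 0.03  -0.006  0.047] turn [ 0.     0.001 -0.011]
```

step_arm(
  motion=[
    [[0.03,-0.006,0.02,0,0,0,1],[0.03,-0.006,0.04,0,0,0,1],[0.03,-0.006,0.04,0,0,0,0.5],[0.03,-0.006,0.04,0,0,0,0.3],[0.03,-0.006,0.04,0,0,0,0.3],[0.03,-0.006,0.04,0,0,0,0.3],[0.03,-0.006,0.04,0,0,0,0.3],[0.03,-0.006,0.04,0,0,0,0.3]],
  ],
  squeeze=15,
)

```text
clock: 2.37
position: [465.4, -355.1, 3.5]
orientation: [0.829, 0.56, 0.0, 0.0]
contact_force: [-0.7, 0.6, 0.2]
gripper_width: 0.612
```

```bash
python3 -c "
from h import *
go([465,-356,60],-21.5)
print(fix(0,8.5,18.4), fix(0,-47.5,18.4))"
```

```text
t 2.37 pos [ 465.4 -355.1    3.5] F [-0.7  0.6  0.2] g 0.612 | shift [-0.005 -0.    -0.282] turn [ 0.   -0.   -0.01]
[491.59615549  51.89936564  18.4       ] [492.28030754  -4.09645506  18.4       ]
```

step_arm(
  motion=[
    [[0,0,0,0,0,0,0.3],[0,0,0,0,0,0,0.3],[0,0,0,0,0,0,0.3],[0,0,0,0,0,0,0.3],[0,0,-0.2,0,0,0,0.3],[0,0,-0.4,0,0,0,0.3],[0,0,-0.6,0,0,0,0.3],[0,0,-0.6,0,0,0,0.3]],
  ],
)

```text
clock: 3.03
position: [468.2, -356.8, 130.7]
orientation: [0.829, 0.56, 0.001, 0.004]
contact_force: [0.8, 0.1, 0.6]
gripper_width: 0.532
```

```bash
python3 -c "
from h import *
go([478,-150,123],0.7)
go([492,52,123],0.7)
f=optics.grab_frame('top')
print(slips(f,120)); print(proj(f,[465,-355,120]))"
```

```text
t 3.03 pos [ 468.2 -356.8  130.7] F [0.8 0.1 0.6] g 0.532 | shift [ 0.977 -0.341  0.033] turn [ 0.01   0.005 -0.503]
t 3.03 pos [ 468.2 -356.8  130.7] F [0.8 0.1 0.6] g 0.532 | shift [ 1.941 -0.653  0.028] turn [ 0.01   0.005 -0.503]
[(array([345.9, 229.9]), 285.5, array([ 439.8, -190.7,  120. ]), array([41., 71.]), 3.3), (array([247.6, 216.2]), 316.5, array([486. ,  99.9, 120. ]), array([68., 44.]), -0.9), (array([396.9, 215.9]), 145.5, array([ 478.4, -344.1,  120. ]), array([38., 45.]), 70.5)]
[400.72552079 220.34585374]
```

step_arm(
  motion=[
    [[0.98,-0.34,0,0,0,-0.5,0.3],[0.98,-0.34,0,0,0,-0.5,0.3],[0.98,-0.34,0,0,0,-0.5,0.3],[0.98,-0.34,0,0,0,-0.5,0.3],[0.98,-0.34,0,0,0,-0.5,0.3],[0.98,-0.34,0,0,0,-0.5,0.3]],
  ],
)

```text
clock: 3.58
position: [475.5, -140.2, 123.0]
orientation: [0.701, 0.714, 0.001, -0.001]
contact_force: [0.9, 1.2, 0.2]
gripper_width: 0.529
```

```bash
python3 -c "
from h import *
go([492,52,90],0.7,9.1)"
```

```text
t 3.58 pos [ 475.5 -140.2  123. ] F [0.9 1.2 0.2] g 0.529 | shift [0.959 0.1   0.167] turn [-0.001  0.199  0.008]
```

step_arm(
  motion=[
    [[0.92,0.1,0.1,0,0.2,0,0.3],[0.92,0.1,0.17,0,0.2,0,0.3],[0.92,0.1,0.17,0,0.2,0,0.3],[0.92,0.1,0.17,0,0.2,0,0.3],[0.92,0.1,0.17,0,0.2,0,0.3],[0.92,0.1,0.17,0,0.2,0,0.3],[0.92,0.1,0.17,0,0.2,0,0.3],[0.92,0.1,0.17,0,0.2,0,0.3]],
  ],
)

```text
clock: 4.25
position: [493.4, 35.6, 89.0]
orientation: [0.702, 0.708, 0.055, -0.056]
contact_force: [-0.9, 0.2, -1.2]
gripper_width: 0.527
```

```bash
python3 -c "
from h import *
go([492,51.5,27],0.7,9.1)
f=optics.grab_frame('top');g=optics.grab_frame('side')
a=f['pixels'][180:250,225:320];b=g['pixels'][195:275,225:320]
cv2.imwrite('pics/c4.png',np.hstack([cv2.resize(a,(400,295)),cv2.resize(b,(400,295))]))"
```

```text
t 4.25 pos [493.4  35.6  89. ] F [-0.9  0.2 -1.2] g 0.527 | shift [ 0.03  -0.006  0.319] turn [-0.001  0.002 -0.004]
```

View pics/c4.png

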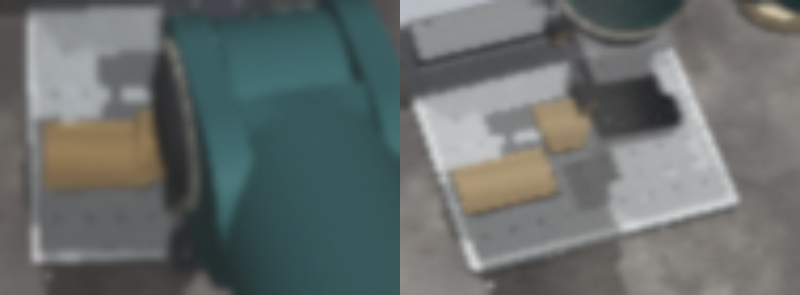

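The left crop (top) shows the arm covering the slip. The right crop (side) shows slip_1 at about (505,180) and the held slip's left edge at about (540,125), clear above it.

```bash
python3 -c "
from h import *
g=optics.grab_frame('side')
print(ray(g,258.0,228.7,98))
go([491.8,51.5,27],0.7,9.1)"
```

```text
[497.00768902  70.4359806   98.        ]
t 4.4 pos [493.7  35.2  89.4] F [ 0.2  0.2 -0.5] g 0.525 | shift [ 0.032 -0.009  0.321] turn [ 0.001  0.003 -0.005]
```

step_arm(
  motion=[
    [[0.037,-0.009,0.15,0,0,0,0.3],[0.037,-0.009,0.25,0,0,0,0.3],[0.037,-0.009,0.31,0,0,0,0.3],[0.037,-0.009,0.32,0,0,0,0.3],[0.037,-0.009,0.32,0,0,0,0.3],[0.037,-0.009,0.32,0,0,0,0.3]],
  ],
)

```text
clock: 4.9
position: [492.1, 53.1, 28.1]
orientation: [0.702, 0.708, 0.055, -0.055]
contact_force: [0.1, 0.2, -0.6]
gripper_width: 0.529
```

```bash
python3 -c "
from h import *
go([491.8,52,22],0.7,9.1)"
```

```text
t 4.9 pos [492.1  53.1  28.1] F [ 0.1  0.2 -0.6] g 0.529 | shift [-0.01  -0.002  0.029] turn [ 0.001  0.002 -0.004]
```

step_arm(
  motion=[
    [[-0.005,-0.002,0.01,0,0,0,0.3],[-0.007,-0.002,0.02,0,0,0,0.3],[-0.01,-0.002,0.027,0,0,0,0.3],[-0.01,-0.002,0.027,0,0,0,0.3]],
  ],
)

```text
clock: 5.23
position: [491.5, 52.2, 21.8]
orientation: [0.702, 0.708, 0.055, -0.056]
contact_force: [0.5, -0.8, 0.4]
gripper_width: 0.531
```

```bash
python3 -c "
from h import *
go([491.8,52,21],0.7,9.1)"
```

```text
t 5.23 pos [491.5  52.2  21.8] F [ 0.5 -0.8  0.4] g 0.531 | shift [-0.002  0.002  0.004] turn [ 0.001  0.002 -0.003]
```

step_arm(
  motion=[
    [[0,0,0.005,0,0,0,0.3],[0,0,0.007,0,0,0,0.3],[0,0,0.007,0,0,0,0.8],[0,0,0.007,0,0,0,0.8],[0,0,0.007,0,0,0,0.8],[0,0,0.007,0,0,0,0.8],[0,0,-0.1,0,0,0,0.8],[0,0,-0.3,0,0,0,1],[0,0,-0.5,0,0,0,1],[0,0,-0.6,0,0,0,1]],
  ],
)

```text
clock: 6.07
position: [492.5, 33.5, 143.9]
orientation: [0.701, 0.709, 0.056, -0.055]
contact_force: [1.2, -0.0, 0.1]
gripper_width: 0.978
```

```bash
python3 -c "
from h import *
go([445,-145,140],2.5)"
```

```text
t 6.07 pos [492.5  33.5 143.9] F [ 1.2 -0.   0.1] g 0.978 | shift [-0.882 -0.247 -0.12 ] turn [ 0.007 -0.2   -0.042]
```

step_arm(
  motion=[
    [[-0.88,-0.25,-0.12,0,-0.2,-0.04,1],[-0.88,-0.25,-0.12,0,-0.2,-0.04,1],[-0.88,-0.25,-0.12,0,-0.2,-0.04,1],[-0.88,-0.25,-0.12,0,-0.2,-0.04,1],[-0.88,-0.25,-0.12,0,-0.2,-0.04,1],[-0.88,-0.25,-0.12,0,-0.2,-0.04,1]],
  ],
)

```text
clock: 6.57
position: [441.8, -148.4, 136.3]
orientation: [0.694, 0.72, 0.0, 0.001]
contact_force: [-0.4, -0.8, 0.4]
gripper_width: 1.0
```

```bash
python3 -c "
from h import *
f=optics.grab_frame('top');g=optics.grab_frame('side')
for s in slips(f,21)+slips(g,21,lo=(15,55,150)): print(*s)
go([439,-209,12],2.6)
a=f['pixels'][180:250,225:320];b=g['pixels'][195:275,225:320]
cv2.imwrite('pics/c5.png',np.hstack([cv2.resize(a,(400,295),interpolation=2),cv2.resize(b,(400,295),interpolation=2)]))"
```

```text
[256.4 215.9] 566.0 [490.9  78.9  21. ] [ 48. 132.] 0.6
[100.8 292.8] 613.0 [460.9 635.2  21. ] [ 90. 106.] 13.2
[256.9 241.2] 415.0 [490.5  80.1  21. ] [ 52. 134.] 2.1
[187.1 187.5] 183.5 [786.7 268.7  21. ] [48. 72.] 29.7
[406.5 176.2] 152.0 [ 586.1 -537.7   21. ] [55. 67.] 0.7
[350.1 133. ] 185.0 [ 844.5 -408.5   21. ] [61. 99.] 64.9
t 6.67 pos [ 443.1 -144.5  136.4] F [0.5 0.2 0.7] g 1.001 | shift [-0.321 -0.035  0.622] turn [ 0.003 -0.    -0.007]
```

View pics/c5.png

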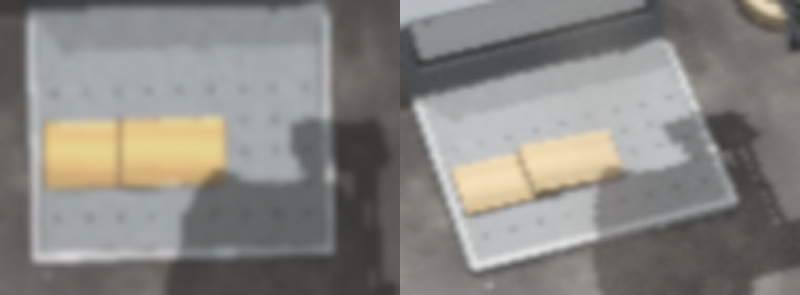

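Slip 2 lies shingled on slip_1. The left crop shows the seam at x≈120 and the row ending at x≈225, so the centres are about 55 mm apart and in line. Next I pick up the second slip.

step_arm(
  motion=[
    [[-0.32,-0.035,0.2,0,0,0,1],[-0.32,-0.035,0.4,0,0,0,1],[-0.32,-0.035,0.58,0,0,0,1],[-0.32,-0.035,0.62,0,0,0,0.8],[-0.32,-0.035,0.62,0,0,0,0.8],[-0.32,-0.035,0.62,0,0,0,0.8]],
  ],
)

```text
clock: 7.17
position: [439.3, -206.9, 12.2]
orientation: [0.692, 0.722, 0.001, -0.0]
contact_force: [-0.3, 0.3, 0.2]
gripper_width: 0.825
```

```bash
python3 -c "
from h import *
go([438.6,-209.4,3.5],2.6)"
```

```text
t 7.17 pos [ 439.3 -206.9   12.2] F [-0.3  0.3  0.2] g 0.825 | shift [-0.013 -0.004  0.044] turn [ 0.001 -0.002 -0.003]
```

step_arm(
  motion=[
    [[-0.012,-0.004,0.03,0,0,0,0.8],[-0.012,-0.004,0.042,0,0,0,0.7],[-0.012,-0.004,0.042,0,0,0,0.3],[-0.012,-0.004,0.042,0,0,0,0.3],[-0.012,-0.004,0.042,0,0,0,0.3],[-0.012,-0.004,0.042,0,0,0,0.3],[-0.012,-0.004,0.042,0,0,0,0.3],[-0.012,-0.004,0.042,0,0,0,0.3],[-0.012,-0.004,0.042,0,0,0,0.3],[-0.012,-0.004,0.042,0,0,0,0.3]],
  ],
)

```text
clock: 8.0
position: [438.9, -211.1, 4.6]
orientation: [0.692, 0.722, 0.001, 0.001]
contact_force: [-1.9, 1.1, 8.6]
gripper_width: 0.527
```

```bash
python3 -c "
from h import *
go([480,-30,120],0.7,9.3)"
```

```text
t 8.0 pos [ 438.9 -211.1    4.6] F [-1.9  1.1  8.6] g 0.527 | shift [ 0.896  0.244 -0.577] turn [0.001 0.207 0.037]
```

step_arm(
  motion=[
    [[0,0,-0.2,0,0,0,0.3],[0,0,-0.4,0,0,0,0.3],[0.1,0.05,-0.5,0,0.05,0,0.3],[0.3,0.1,-0.57,0,0.15,0.02,0.3],[0.5,0.15,-0.57,0,0.2,0.037,0.3],[0.7,0.2,-0.57,0,0.207,0.037,0.3],[0.85,0.24,-0.57,0,0.207,0.037,0.3],[0.85,0.24,-0.57,0,0.207,0.037,0.3],[0.85,0.24,-0.57,0,0.207,0.037,0.3],[0.85,0.24,-0.57,0,0.207,0.037,0.3]],
  ],
)

```text
clock: 8.83
position: [479.1, -39.7, 118.2]
orientation: [0.7, 0.709, 0.057, -0.058]
contact_force: [0.1, -0.3, -0.2]
gripper_width: 0.531
```

```bash
python3 -c "
from h import *
f=optics.grab_frame('side')
for s in slips(f,120,lo=(15,55,120)): print(*s)
cv2.imwrite('pics/c6.png',cv2.resize(f['pixels'][170:275,210:350],None,fx=4,fy=4,interpolation=2))
go([492,-3,60],0.7,9.3)"
```

```text
[ 75.1 358.8] 466.5 [227.8 709.9 120. ] [77. 79.] 11.8
[100.8 292.3] 641.5 [415.1 609.7 120. ] [ 92. 162.] 21.2
[257.1 241.2] 420.5 [441.2  88.7 120. ] [ 50. 127.] 2.1
[285.3 222.4] 133.0 [481.  -22.1 120. ] [47. 46.] -89.3
[187.1 187.8] 202.5 [717.5 266.4 120. ] [48. 70.] 28.4
[348.8 140.8] 428.0 [ 740.3 -351.1  120. ] [ 64. 157.] 66.8
t 8.88 pos [479.1 -40.1 118.1] F [-0.  -0.8 -0.4] g 0.528 | shift [0.135 0.067 0.317] turn [ 0.     0.    -0.001]
```

View pics/c6.png

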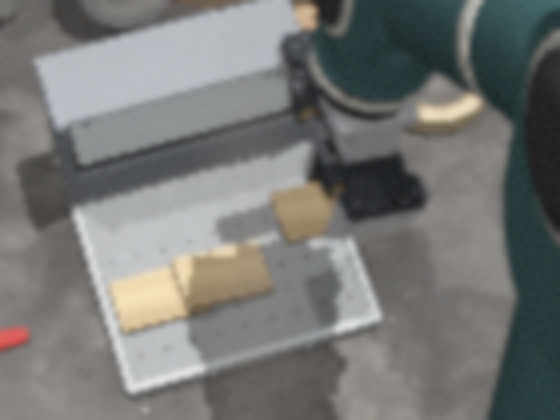

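The held slip's left edge is at crop (274,215). The two placed slips are undisturbed.

```bash
python3 -c "
from h import *
f=optics.grab_frame('side')
print(ray(f,278.2,223.4,129)); print(ray(f,(270/4+210),170+270/4,16))
go([492,-3,60],0.7,9.3)
go([492,-3,28],0.7,9.3)"
```

```text
[479.74478601   3.23009952 129.        ]
[485.2308291    5.34413637  16.        ]
t 8.93 pos [479.  -40.3 118.1] F [-0.3 -0.4 -0.2] g 0.53 | shift [0.136 0.067 0.317] turn [ 0.     0.    -0.002]
t 8.93 pos [479.  -40.3 118.1] F [-0.3 -0.4 -0.2] g 0.53 | shift [0.11  0.067 0.475] turn [ 0.     0.    -0.002]
```

```bash
python3 -c "
from h import *
go([492,-9,28],0.7,9.3)"
```

```text
t 8.93 pos [479.  -40.3 118.1] F [-0.3 -0.4 -0.2] g 0.53 | shift [0.081 0.067 0.47 ] turn [ 0.     0.    -0.002]
```

step_arm(
  motion=[
    [[0.08,0.067,0.12,0,0,0,0.3],[0.08,0.067,0.3,0,0,0,0.3],[0.08,0.067,0.4,0,0,0,0.3],[0.08,0.067,0.46,0,0,0,0.3],[0.08,0.067,0.46,0,0,0,0.3],[0.08,0.067,0.46,0,0,0,0.3],[0.08,0.067,0.46,0,0,0,0.3]],
  ],
)

```text
clock: 9.52
position: [492.7, -9.0, 30.8]
orientation: [0.701, 0.709, 0.057, -0.057]
contact_force: [0.2, 0.4, -0.0]
gripper_width: 0.525
```

```bash
python3 -c "
from h import *
go([492,-9.5,23.5],0.7,9.3)"
```

```text
t 9.52 pos [492.7  -9.   30.8] F [ 0.2  0.4 -0. ] g 0.525 | shift [-0.008 -0.004  0.035] turn [ 0.001  0.    -0.001]
```

step_arm(
  motion=[
    [[-0.004,-0.003,0.015,0,0,0,0.3],[-0.008,-0.003,0.028,0,0,0,0.3],[-0.008,-0.003,0.035,0,0,0,0.3],[-0.008,-0.003,0.035,0,0,0,0.3]],
  ],
)

```text
clock: 9.85
position: [491.6, -8.9, 22.7]
orientation: [0.701, 0.709, 0.057, -0.058]
contact_force: [-0.0, -1.0, -0.1]
gripper_width: 0.53
```

```bash
python3 -c "
from h import *
go([492,-9.5,21.5],0.7,9.3)"
```

```text
t 9.85 pos [491.6  -8.9  22.7] F [-0.  -1.  -0.1] g 0.53 | shift [-0.004  0.002  0.006] turn [ 0. -0. -0.]
```

step_arm(
  motion=[
    [[0,0,0.004,0,0,0,0.3],[0,0,0.007,0,0,0,0.3],[0,0,0.007,0,0,0,0.3],[0,0,0.007,0,0,0,0.8],[0,0,0.007,0,0,0,0.8],[0,0,0.007,0,0,0,0.8],[0,0,0.007,0,0,0,0.8],[0,0,-0.1,0,0,0,0.8],[0,0,-0.3,0,0,0,0.8],[0,0,-0.5,0,0,0,0.8],[0,0,-0.7,0,0,0,0.8],[0,0,-0.7,0,0,0,0.8]],
  ],
)

```text
clock: 10.85
position: [494.9, -32.7, 167.2]
orientation: [0.701, 0.709, 0.059, -0.054]
contact_force: [1.5, -0.4, 1.0]
gripper_width: 0.801
```

```bash
python3 -c "
from h import *
go([440,-120,220],0.7)"
```

```text
t 10.85 pos [494.9 -32.7 167.2] F [ 1.5 -0.4  1. ] g 0.801 | shift [-0.386 -0.277 -0.332] turn [ 0.01  -0.204 -0.   ]
```

```bash
cat >> h.py <<'E'
def press(p,deg=50):
    a=np.radians(deg);c,s_=np.cos(a),np.sin(a)
    Rt=R.from_euler('z',FY,degrees=True)*R.from_matrix(np.array([[s_,0,c],[0,-1,0],[c,0,-s_]]).T)
    s=read_state(); Q=R.from_quat(s["orientation"]); d=Q.inv().apply(np.array(p)-s["position"])/200
    print("t",round(s["clock"],2),"pos",s["position"].round(1),"F",s["contact_force"].round(1),"| shift",d.round(3),"turn",(np.degrees((Q.inv()*Rt).as_rotvec())/45).round(3),"q",s["qpos"].round(2))
E
python3 -c "
from h import *
press([420,-120,240],90); press([420,-120,240])"
```

```text
t 10.85 pos [494.9 -32.7 167.2] F [ 1.5 -0.4  1. ] | shift [-0.368 -0.376 -0.431] turn [-0.152 -0.168  1.995] q [ 0.62  0.29 -0.59  1.95  0.    0.95  0.06]
t 10.85 pos [494.9 -32.7 167.2] F [ 1.5 -0.4  1. ] | shift [-0.368 -0.376 -0.431] turn [-0.832  0.529  1.838] q [ 0.62  0.29 -0.59  1.95  0.    0.95  0.06]
```

step_arm(
  motion=[
    [[-0.1,-0.1,-0.3,0,0,0,0],[-0.37,-0.38,-0.43,-0.08,-0.08,1,0],[-0.37,-0.38,-0.43,-0.08,-0.08,1,0],[-0.37,-0.38,-0.43,-0.08,-0.08,1,0],[-0.37,-0.38,-0.43,-0.08,-0.08,1,0],[-0.37,-0.38,-0.43,-0.08,-0.08,1,0],[-0.37,-0.38,-0.43,-0.08,-0.08,1,0],[-0.37,-0.38,-0.43,-0.08,-0.08,1,0],[-0.37,-0.38,-0.43,-0.08,-0.08,1,0]],
  ],
)

```text
clock: 11.6
position: [416.9, -119.1, 233.8]
orientation: [0.922, 0.386, 0.031, -0.032]
contact_force: [0.2, -0.5, 0.4]
gripper_width: 0.2
```

```bash
python3 -c "
from h import *
f=optics.grab_frame('top');g=optics.grab_frame('side')
a=f['pixels'][180:250,225:320];b=g['pixels'][195:275,225:320]
cv2.imwrite('pics/c7.png',np.hstack([cv2.resize(a,(400,295),interpolation=2),cv2.resize(b,(400,295),interpolation=2)]))
for s in slips(f,19,hi=(35,255,255)): print(*s)
press([440,0,240])"
```

```text
t 11.7 pos [ 416.9 -119.2  233.8] F [0.1 1.2 0.1] | shift [ 0.507 -0.334  0.022] turn [-0.426  0.761  0.924] q [ 0.76  0.05 -0.49  2.02 -0.07  1.07 -0.48]
```

View pics/c7.png

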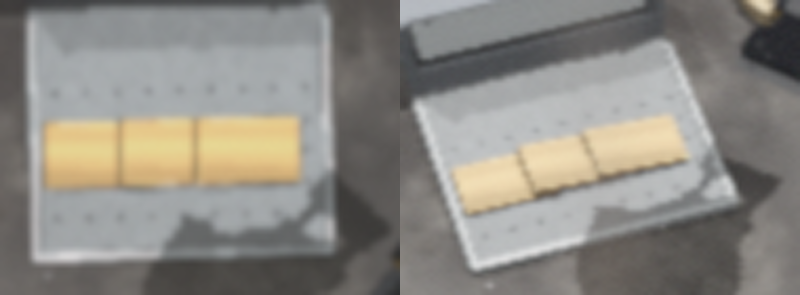

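The fan looks complete. The seams are at crop x≈44, 119, 195 and 300, so the steps are about 57 mm, and the slips are in line with the tray. Now the bar.

step_arm(
  motion=[
    [[0.5,-0.34,0,-0.43,0.76,0.92,0],[0.5,-0.34,0,-0.43,0.76,0.92,0],[0.5,-0.34,0,-0.43,0.76,0.92,0],[0.5,-0.34,0,-0.43,0.76,0.92,0],[0.5,-0.34,0,-0.43,0.76,0.92,0],[0.5,-0.34,0,-0.43,0.76,0.92,0],[0.5,-0.34,0,-0.43,0.76,0.92,0],[0.5,-0.34,0,-0.43,0.76,0.92,0],[0.5,-0.34,0,-0.43,0.76,0.92,0],[0.5,-0.34,0,-0.43,0.76,0.92,0]],
  ],
)

```text
clock: 12.53
position: [437.9, -0.3, 244.2]
orientation: [0.94, 0.008, 0.342, 0.0]
contact_force: [-0.3, -0.4, -0.4]
gripper_width: 0.007
```

```bash
python3 -c "
from h import *
p=fix(140-80*np.cos(np.radians(50)),0,71+80*np.sin(np.radians(50)));print(p); press(p)"
```

```text
[580.27038069  44.48214518 132.28355545]
t 12.53 pos [ 4.379e+02 -3.000e-01  2.442e+02] F [-0.3 -0.4 -0.4] | shift [ 0.189 -0.216  0.887] turn [0.003 0.001 0.008] q [ 0.62 -0.38 -0.58  2.49 -0.68  0.33 -0.97]
```

step_arm(
  motion=[
    [[0.05,-0.1,0.2,0,0,0,0],[0.1,-0.16,0.35,0,0,0,0],[0.15,-0.2,0.5,0,0,0.008,0],[0.19,-0.216,0.65,0,0,0.008,0],[0.19,-0.216,0.75,0,0,0.008,0],[0.19,-0.216,0.83,0,0,0.008,0],[0.19,-0.216,0.87,0,0,0.008,0],[0.19,-0.216,0.87,0,0,0.008,0],[0.19,-0.216,0.87,0,0,0.008,0]],
  ],
)

```text
clock: 13.28
position: [515.8, 25.7, 214.5]
orientation: [0.941, 0.006, 0.338, -0.008]
contact_force: [-1.3, -0.5, 0.4]
gripper_width: 0.006
```

```bash
python3 -c "
from h import *
press(fix(140,0,71))
g=optics.grab_frame('side');cv2.imwrite('pics/c8.png',cv2.resize(g['pixels'][155:280,200:350],None,fx=4,fy=4,interpolation=2))"
```

```text
t 13.28 pos [515.8  25.7 214.5] F [-1.3 -0.5  0.4] | shift [-0.009 -0.08   0.924] turn [-0.014  0.011 -0.005] q [ 1.25 -0.19 -1.27  2.37 -0.84  0.19 -0.87]
```

View pics/c8.png

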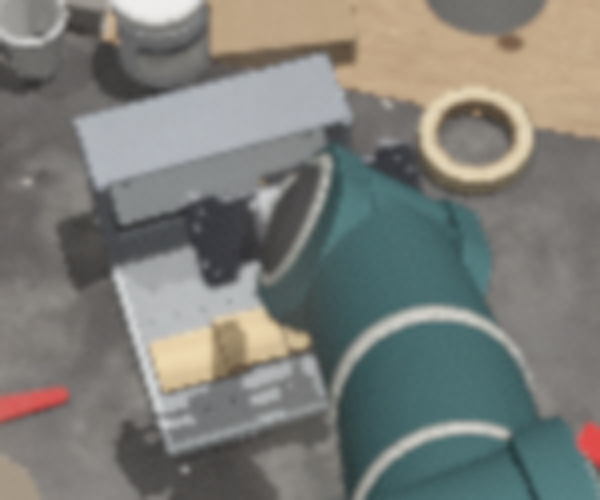

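The arm stalled with q3 and q6 at their limits, still clear of everything. I'll fit simple arm kinematics from the states seen so far, to choose a pitch that can be reached.

```bash
cat > kin.py <<'E'
from h import *
from scipy.optimize import least_squares
import itertools
s=read_state()
D=[([1.2445,.4179,-.0104,1.6141,.0047,1.1107,-.0530],[175.5,-599.5,204.9],[.98988,.14193,0,-.0005]),
([.62,.29,-.59,1.95,0,.95,.06],[494.9,-32.7,167.2],[.701,.709,.059,-.054]),
([.76,.05,-.49,2.02,-.07,1.07,-.48],[416.9,-119.1,233.8],[.922,.386,.031,-.032]),
([.62,-.38,-.58,2.49,-.68,.33,-.97],[437.9,-.3,244.2],[.94,.008,.342,0]),
(s["qpos"],s["position"],s["orientation"])]
def fk(q,P,sg):
    h,a,b,c,o1,o2,o3,o4,o5,zoff=P; Q=R.identity(); p=np.array([0,0,0.])
    for i,(ax,off) in enumerate(zip('zyzyzyz',[(0,0,h),(0,o1,a/2),(o4,o2,a/2),(o5,o3,b/2),(0,0,b/2),(0,0,c/2),(0,0,c/2)])):
        Q=Q*R.from_euler(ax,sg[i]*q[i]+(zoff if i==6 else 0))
        p=p+Q.apply(np.array(off)*1000)
    return p,Q
def res(P,sg):
    r=[]
    for q,p,o in D:
        a,Q=fk(q,P,sg); r+=list((a-p)/1000)+list((Q.inv()*R.from_quat(o)).as_rotvec()*.3)
    return np.array(r+list(np.array(P[4:9])*.02))
def fit():
    best=None
    for s3,s5,s7,z in itertools.product((1,-1),(1,-1),(1,-1),(0,1.57,3.14,-1.57)):
        sg=[-1,1,s3,1,s5,1,s7]
        r=least_squares(res,[.35,.4,.4,.3,0,0,0,0,0,z],args=(sg,))
        if best is None or r.cost<best[0]: best=(r.cost,r.x,sg)
    return best
if __name__=="__main__":
    c,P,sg=fit(); print(c,P.round(3),sg)
    for q,p,o in D:
        a,Q=fk(q,P,sg); print((a-p).round(0), np.degrees((Q.inv()*R.from_quat(o)).magnitude()).round(1))
    lo=np.array([-2.81,-.39,-1.27,.06,-1.19,.19,-2.82])+.05; hi=np.array([2.81,2.02,1.25,2.57,4.33,2,2.82])-.05
    for deg,x,z in [(50,140,71),(60,133,66),(60,113,101),(60,83,153),(60,63,187),(60,43,222),(65,133,66),(65,83,173),(70,130,64)]:
        a=np.radians(deg);cc,ss=np.cos(a),np.sin(a)
        Rt=R.from_euler('z',FY,degrees=True)*R.from_matrix(np.array([[ss,0,cc],[0,-1,0],[cc,0,-ss]]).T); pt=fix(x,0,z); b=None
        for q0 in ([.5,0,-.5,2,-.5,.5,-1],[0,0,0,2,0,.5,-1.5],[1.2,-.2,-1.2,2.3,-.8,.3,-.9]):
            f=lambda q:np.r_[(fk(q,P,sg)[0]-pt)/100,(fk(q,P,sg)[1].inv()*Rt).as_rotvec()*3]
            r=least_squares(f,np.clip(q0,lo,hi),bounds=(lo,hi))
            if b is None or r.cost<b.cost: b=r
        print(deg,x,z,"cost",round(b.cost,4),b.x.round(2))
E
python3 kin.py
```

```text
1.368780195370062e-05 [ 2.900e-01  5.000e-01  4.700e-01  3.310e-01 -1.300e-02 -8.000e-03
 -8.000e-03  1.000e-03  1.000e-03  1.571e+00] [-1, 1, -1, 1, -1, 1, -1]
[ 2.  0. -0.] 0.0
[-1.  1.  0.] 0.1
[-1. -2.  1.] 0.4
[-0.  0. -0.] 0.6
[ 1.  0. -0.] 0.0
50 140 71 cost 0.1254 [ 0.27  0.43 -0.47  2.11  1.2   0.24 -2.77]
60 133 66 cost 0.0018 [ 0.18  0.44 -0.39  2.12  1.15  0.24 -2.77]
60 113 101 cost 0.0 [ 0.23  0.35 -0.44  2.16  1.04  0.25 -2.68]
60 83 153 cost 0.0 [ 0.15  0.19 -0.35  2.2   0.55  0.28 -2.23]
60 63 187 cost 0.0 [-0.56  0.08  0.4   2.23  0.16  0.33 -1.87]
60 43 222 cost 0.0 [ 1.04  0.02 -1.22  2.2   0.25  0.43 -1.94]
65 133 66 cost 0.0 [-0.56  0.47  0.5   2.09 -0.69  0.24 -1.07]
65 83 173 cost 0.0 [ 0.32  0.19 -0.53  2.11  0.39  0.46 -2.05]
70 130 64 cost 0.0 [-0.16  0.44  0.01  2.02  0.12  0.34 -1.8 ]
```

```bash
python3 -c "
from h import *
press(fix(50,0,214),68)"
```

```text
t 13.33 pos [515.9  26.1 214.7] F [ 1.  -0.3  0.5] | shift [ 0.098 -0.087  0.086] turn [-0.015 -0.39  -0.002] q [ 1.24 -0.19 -1.27  2.37 -0.84  0.19 -0.87]
```

step_arm(
  motion=[
    [[0,0,-0.1,0,-0.1,0,0],[0,0,-0.1,0,-0.2,0,0],[0,0,-0.1,0,-0.3,0,0],[0,0,-0.1,0,-0.4,0,0],[0,0,-0.1,0,-0.4,0,0],[0,0,-0.1,0,-0.4,0,0],[0,0,-0.1,0,-0.4,0,0]],
  ],
)

```text
clock: 13.92
position: [503.1, 25.7, 229.7]
orientation: [0.982, 0.007, 0.186, -0.007]
contact_force: [-0.3, -0.7, -0.9]
gripper_width: 0.008
```

```bash
python3 -c "
from h import *
press(fix(92.5,0,157),68)"
```

```text
t 13.92 pos [503.1  25.7 229.7] F [-0.3 -0.7 -0.9] | shift [ 0.245 -0.083  0.488] turn [-0.016  0.012 -0.   ] q [ 1.17 -0.01 -1.27  2.14  0.01  0.63 -1.66]
```

step_arm(
  motion=[
    [[0.1,-0.08,0.1,0,0,0,0],[0.24,-0.08,0.2,-0.016,0.012,0,0],[0.24,-0.08,0.3,-0.016,0.012,0,0],[0.24,-0.08,0.4,-0.016,0.012,0,0],[0.24,-0.08,0.48,-0.016,0.012,0,0],[0.24,-0.08,0.48,-0.016,0.012,0,0],[0.24,-0.08,0.48,-0.016,0.012,0,0]],
  ],
)

```text
clock: 14.5
position: [580.0, 45.3, 156.1]
orientation: [0.982, 0.007, 0.189, -0.001]
contact_force: [-0.8, -1.0, 1.3]
gripper_width: 0.006
```

```bash
python3 -c "
from h import *
press(fix(130-20*.375,0,64+20*.927),68)"
```

```text
t 14.5 pos [580.   45.3 156.1] F [-0.8 -1.   1.3] | shift [0.022 0.004 0.405] turn [-0.001  0.004  0.002] q [ 0.69  0.36 -0.99  2.06  0.71  0.6  -2.31]
```

step_arm(
  motion=[
    [[0.02,0.004,0.12,0,0,0,0],[0.02,0.004,0.22,0,0,0,0],[0.02,0.004,0.31,0,0,0,0],[0.02,0.004,0.37,0,0,0,0],[0.02,0.004,0.4,0,0,0,0],[0.02,0.004,0.4,0,0,0,0],[0.02,0.004,0.4,0,0,0,0]],
  ],
)

```text
clock: 15.08
position: [614.9, 43.0, 85.9]
orientation: [0.981, 0.005, 0.192, -0.0]
contact_force: [1.1, -0.6, 0.7]
gripper_width: 0.006
```

```bash
python3 -c "
from h import *
press(fix(130,0,64),68)"
```

```text
t 15.08 pos [614.9  43.   85.9] F [ 1.1 -0.6  0.7] | shift [-0.01  -0.01   0.114] turn [ 0.003 -0.002 -0.002] q [ 0.51  0.51 -0.8   2.04  0.94  0.52 -2.5 ]
```

step_arm(
  motion=[
    [[-0.01,-0.008,0.03,0,0,0,0],[-0.01,-0.008,0.06,0,0,0,0],[-0.01,-0.008,0.09,0,0,0,0],[-0.01,-0.008,0.1,0,0,0,0],[-0.01,-0.008,0.11,0,0,0,0],[-0.01,-0.008,0.11,0,0,0,0]],
  ],
)

```text
clock: 15.58
position: [621.3, 45.3, 63.1]
orientation: [0.982, 0.005, 0.191, -0.0]
contact_force: [-0.9, -0.9, 2.3]
gripper_width: 0.006
```

```bash
python3 -c "
from h import *
press(fix(130,0,64),68)"
```

```text
t 15.58 pos [621.3  45.3  63.1] F [-0.9 -0.9  2.3] | shift [ 0.003  0.001 -0.003] turn [ 0.003 -0.001 -0.001] q [ 0.46  0.55 -0.75  2.03  1.01  0.49 -2.57]
```

Contact is just beginning, with about 2.5 N on the tool. I'll push in small steps.

step_arm(
  motion=[
    [[0,0,0.007,0,0,0,0],[0,0,0.014,0,0,0,0],[0,0,0.02,0,0,0,0],[0,0,0.02,0,0,0,0]],
  ],
)

```text
clock: 15.92
position: [622.9, 45.4, 59.8]
orientation: [0.981, 0.005, 0.191, -0.0]
contact_force: [-2.1, -0.2, 5.7]
gripper_width: 0.006
```

```bash
python3 -c "
from h import *
press(fix(130,0,64),68); print(read_state()['moment'].round(2))"
```

```text
t 15.92 pos [622.9  45.4  59.8] F [-2.1 -0.2  5.7] | shift [ 0.002  0.002 -0.022] turn [ 0.003 -0.002 -0.001] q [ 0.45  0.55 -0.74  2.03  1.02  0.48 -2.58]
[-0.1   0.06 -0.06]
```

step_arm(
  motion=[
    [[0,0,0.006,0,0,0,0],[0,0,0.012,0,0,0,0],[0,0,0.016,0,0,0,0],[0,0,0.016,0,0,0,0]],
  ],
)

```text
clock: 16.25
position: [624.6, 45.5, 58.0]
orientation: [0.981, 0.005, 0.192, 0.0]
contact_force: [-15.3, -3.0, 30.4]
gripper_width: 0.007
```

step_arm(
  motion=[
    [[0,0,0,0,0,0,0],[0,0,0,0,0,0,0],[0,0,0,0,0,0,0],[0,0,0,0,0,0,0],[0,0,0,0,0,0,0],[0,0,0,0,0,0,0],[0,0,0,0,0,0,0],[0,0,0,0,0,0,0],[0,0,0,0,0,0,0],[0,0,0,0,0,0,0],[0,0,0,0,0,0,0],[0,0,0,0,0,0,0]],
  ],
)

```text
clock: 17.25
position: [624.5, 45.5, 58.1]
orientation: [0.981, 0.005, 0.192, 0.0]
contact_force: [-13.8, -2.8, 29.1]
gripper_width: 0.004
```

```bash
python3 -c "
from h import *
press(fix(130,0,64),68)
g=optics.grab_frame('side');cv2.imwrite('pics/c9.png',cv2.resize(g['pixels'][155:280,200:350],None,fx=4,fy=4,interpolation=2))"
```

```text
t 17.25 pos [624.5  45.5  58.1] F [-13.8  -2.8  29.1] | shift [-0.002  0.002 -0.033] turn [ 0.003 -0.004 -0.001] q [ 0.44  0.56 -0.73  2.03  1.03  0.48 -2.58]
```

View pics/c9.png

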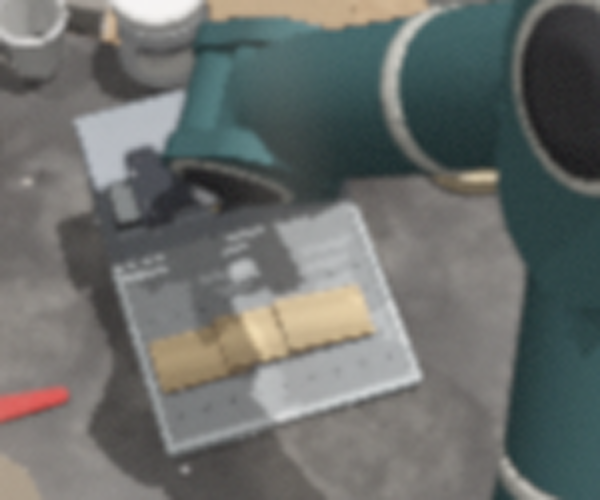

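The bar's force curve fits the description: 2.5 N at contact, 6 N near home, then a hard stop at about 33 N after about 6 mm. The picture shows the fan intact, and I held the bar for over 1 s. Now I back out.

step_arm(
  motion=[
    [[0,0,-0.02,0,0,0,0],[0,0,-0.05,0,0,0,0],[0,0,-0.12,0,0,0,0],[-0.02,0,-0.25,0,0,0,0],[-0.02,0,-0.4,0,0,0,0],[-0.02,0,-0.55,0,0,0,0],[-0.02,0,-0.7,0,0,0,0],[-0.02,0,-0.8,0,0,0,0],[-0.02,0,-0.8,0,0,0,0]],
  ],
)

```text
clock: 18.05
position: [560.3, 45.0, 206.6]
orientation: [0.981, 0.006, 0.193, 0.001]
contact_force: [0.6, -0.2, 0.0]
gripper_width: 0.006
```

```bash
python3 -c "
from h import *
press([450,-110,260],80)"
```

```text
t 18.05 pos [560.3  45.  206.6] F [ 0.6 -0.2  0. ] | shift [-0.418  0.77  -0.456] turn [ 0.005 -0.272 -0.001] q [ 0.84  0.25 -1.13  2.06  0.53  0.65 -2.16]
```

step_arm(
  motion=[
    [[-0.1,0.2,-0.3,0,-0.1,0,0],[-0.42,0.77,-0.45,0,-0.27,0,0],[-0.42,0.77,-0.45,0,-0.27,0,0],[-0.42,0.77,-0.45,0,-0.27,0,0],[-0.42,0.77,-0.45,0,-0.27,0,0],[-0.42,0.77,-0.45,0,-0.27,0,0],[-0.42,0.77,-0.45,0,-0.27,0,0],[-0.42,0.77,-0.45,0,-0.27,0,0]],
  ],
)

```text
clock: 18.72
position: [449.3, -112.2, 255.5]
orientation: [0.996, 0.003, 0.086, 0.002]
contact_force: [-0.0, 0.4, 0.3]
gripper_width: 0.009
```

```bash
python3 -c "
from h import *
f=optics.grab_frame('top');g=optics.grab_frame('side')
print(read_state()['contact_force'],read_state()['qd'].round(3))
a=f['pixels'][180:250,225:320];b=g['pixels'][190:270,225:320]
cv2.imwrite('pics/c10.png',np.hstack([cv2.resize(a,(400,295),interpolation=2),cv2.resize(b,(400,295),interpolation=2)]))"
```

```text
[-0.00555163 -0.15614334  0.21291197] [-0.024  0.014 -0.007 -0.003 -0.002  0.003  0.004]
```

View pics/c10.png

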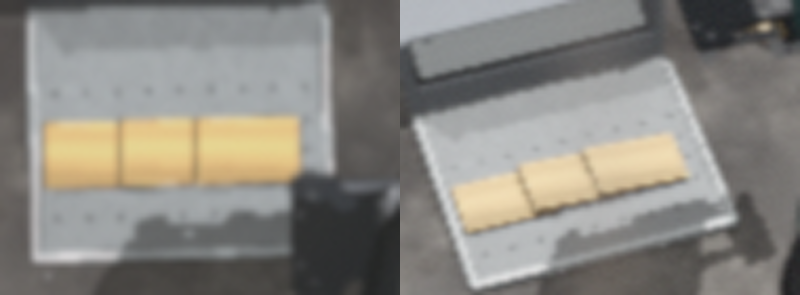

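The fan is unchanged, with seams at x≈44, 119, 195 and 300. The bar face looks as it did at the start, and the arm touches nothing.

```bash
python3 -c "
from bench import robot
print(robot.sign_off())"
```

```text
the job is handed in; nothing more can be done
None
```

I laid both loose slips as shingles to the right of the first, pressed the hold-down bar near its middle, and handed the job in at about 19 s on the robot's clock. No verdict came back, so these are my own checks:

- **Fan:** The last pictures show each slip about 57 mm from the one before (allowed 42 to 70 mm), in line with the tray, and unchanged by the pressing. I didn't measure the lean directly. I set the slips down at about 9°, and their right ends look to be on the tray.
- **Bar press:** The force rose from about 2.5 N at contact to about 6 N, then hit a hard stop at about 33 N after about 6 mm. I held it there for a little over a second. I took this force curve as proof it was fully home, because the arm hid the bar from the cameras.
- **Bar evenness:** Nothing shows the bar's racking directly. I pressed within a few millimetres of the middle, so by the stated stiffness it should be well under the limit.
- **Bar return:** In the last picture the bar face looks as it did at the start.
- **Other objects:** The arm read almost no contact force at the end. I moved nothing near the brush, tape or bottle, but did not measure them again afterwards.

Two things went differently than planned:

- **Bar approach:** The first try stalled at joint limits, touching nothing. I fitted the arm's geometry from its own readings and used a steeper angle.
- **Second slip:** Gripping it gave about 9 N of upward force that I didn't explain, though it lifted and placed normally.

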